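# Ease a ratchet clamp onto a glued-up block

### The arm

A 6-joint arm with a two-finger parallel gripper is mounted at the origin on the work surface. World frame = base frame: x ahead of the robot, y to its left, z up, the work surface at z = 0. Lengths are in m, angles in rad, forces in N, time in s.
With the tool pointing down it reaches from about 0.35 to 0.85 m from the base axis. Payload 8.1 kg.
Tool frame: the origin (TCP) lies between the finger pads; the fingertips stand 14 mm ahead of it and the grasp point (between the pads) lies 5 mm behind it; x points along the fingers, y is the direction in which the jaws open and shut, and the axes are right-handed (so a half turn about x gives the same grasp; the last joint's range is limited). The gripper opens to 85 mm and grips with 20 to 120 N. Pads are 22 mm wide; open, the fingers measure 114 mm over their backs; the gripper's body (76 mm by 85 mm) begins 54 mm behind the grasp point. The pads swing forward as they close: fully open they stand 13 mm farther back than shut.
Start: joints at [1.102, 0.13, 1.488, -0, 1.523, -0.085], TCP at [0.225, 0.556, 0.245] pointing down, gripper open.
Joint ranges: [-2.96, 2.96], [-0.89, 2.26], [0.02, 2.5], [-1.34, 4.48], [0, 2.73], [-2.66, 2.66]. Speed limits (rad/s): [2.39, 2.39, 2.79, 3.14, 3.14, 3.14].

### API

Orientations are given as a 3x3 rotation matrix whose columns are the frame's x, y, z axes.
In Python, from bench import arm gives the robot as it stands.
- The arm moves only by the tool step_arm, never from a script. Its argument "rows" is a list of rows, each a list of 7 numbers: the shift along the tool's x, y, z in cm, then the turn, a rotation vector about the tool's x, y, z in rad, then the closure, from 0 (fully open) to 1 (shut). In form: [[x, y, z, wx, wy, wz, gripper], ...]. A call has 1 to 20 rows; each row shifts and turns the commanded pose from where the row before left it, along the tool's axes as they then stand; what a row does not reach is not made up. A row lasts 1/8 s, in which the tool goes at most 62.5 mm and 10.7 degrees, less where a joint would pass 70% of its speed; a pose out of reach is approached as far as the arm can. A call with a gripper value outside its range is refused whole. The fingers move at their own pace and stop on an object; the grip force is fixed at half the most. Time passes only in rows, so rows that do not move let the fingers close. It gives the time, the measured TCP pose, the force and the opening at its end, in the units of the state.
- arm.sense(): the state, without advancing time (a new reading comes with each control period).
- arm.read_camera(name): name is "scene" or "top" or "wrist"; returns the picture (420x560x3 uint8, red, green, blue); there is no depth.
- arm.camera_model(name): a dict with "camera_matrix" (3x3 intrinsics, pixels), "xyz" and "rotation" of the camera in the world; the wrist camera has in their place "T_tool_cam" (4x4, takes a point from camera to tool coordinates, whose origin is the TCP and whose axes are the tool frame's). Camera axes: x right, y down, z forward; pixel columns grow to the right and rows downward; lengths in m; the calibration is good to about 2 mm. A picture is of the moment at which its call begins: read the wrist's pose just before it. camera_model takes no time and is no camera call.
- arm.sign_off(): hands the job in, once; it reports no verdict.
The state is a dict: "time": time; "q": joint angles; "joint_vel": joint speeds; "tau": joint torques, N m; "tcp_pos": TCP position; "eef_rot": TCP orientation; "contact_force": force on the tool from outside, world axes, zero at the start; "torque": the same for the moment, N m; "width": finger opening in m.
Only numpy, scipy, OpenCV 4.12 (cv2) and the standard library are available. Lean on these libraries where they do the work, as an engineer would, in place of code of your own. Each camera call takes 0.05 s, during which the arm holds its last target. There are 200 camera calls.

### The job

The ratchet holds the small bench clamp drawn open. Lift the pawl clear of the wheel's teeth and throw it right over onto its rest, then wind the wheel backward by its crank until the rubber pad holds the striped wooden block snugly against the fence, with a push of about 12 newtons (soft wood: do not crush it). Then let go and leave it so, with the other things on the bench undisturbed.

Things in the scene. Friction and masses are not known exactly. Their poses are not given: they have to be found in the camera images.
- base: Clamp's plywood base plate, 190 x 395 x 18 mm, screwed to the bench. Origin on its underside below the wheel's axis, z up; the jaw travels along its +y. At its +y end a wooden fence 90 mm wide (centred at x = 20 mm), top 70 mm above the bench, receives the block on its face at y = 259 mm. The whole clamp is turned up to 17 degrees either way on the bench.
- wheel: Flat steel ratchet wheel, 130 mm across, upright axis, ten saw teeth on its top face (tops 67 mm above the bench). Origin on the axis; attitude as the base's at the start. Backward = counter-clockwise from above: drives the jaw to the fence, 30 mm per rad, about 0.8 to 1.4 rad needed, stop at 1.7. Constant friction 0.7 N m: it stays where left, under the pad's push. The pawl, when down, blocks it.
- crank_grip (a point): Centre of the upright round wooden handle of the wheel's crank: 20 mm in diameter, 58 mm tall, point 110 mm above the bench, 32 mm above the crank arm. 80 mm from the wheel's axis, at the start 135 degrees from base +x (counter-clockwise); travels in a level circle. About 9 N along the circle (up to 13 if gripped hard) turns the wheel alone; each 10 N of pad push adds about 4 N.
- pawl_grip (a point): Middle of the free part of the pawl's handle: a level steel bar 12 mm in diameter and 56 mm long, parallel to base x; this point lies 20 mm from its free outer end. At the start it is 76 mm above the bench and outside the wheel's rim, with nothing below but the base plate. Swinging, it keeps 100 mm from the hinge axis.
- pawl: Steel pawl, an arm 112 mm long over the wheel's far side. Origin on its hinge; at the start its axes equal the base's and the arm runs along -y to the nose between the teeth. It lifts up and over about base -x; tilt 0 when down. Loose hinge, 150 g: let go before upright it falls back into the teeth; well past upright it falls over to its rest stop at 1.95 rad (112 degrees).
- pawl_hinge (a point): Point on the pawl's hinge axis (which runs along base x), on the base at x = 55, y = 90, 72 mm above the bench.
- jaw: Sliding wooden jaw 80 x 20 x 50 mm driven by the wheel. Origin under its centre, 18 mm above the bench; its face is 10 mm ahead (+y). From the face a screw carries a rubber pad 32 mm in diameter, 24 mm above the origin, its front 16 to 32 mm ahead of the face: how far the screw is set differs each time and is not measured. The pad is sprung, 4 N per mm.
- blank: The block to be clamped: striped wood, loose, 45 (x) x 60 (y) x 42 mm, 90 g, lying on the base plate between pad and fence, its length about along base y. Origin under its centre. It starts a few mm short of the fence and slides there when pushed.
- pin: Bystander: turned round-topped wooden pin, 52 mm in diameter, 120 mm tall, standing. Origin under its centre. Leave alone.
- driver: Bystander: screwdriver lying at the right of the clamp. Leave alone.
- jar: Bystander: jar with a lid, 60 mm in diameter, 80 mm tall. Origin under its centre. Leave alone.

How it is judged:
By the outcome, as a careful person would: the job done as asked, in the order asked, and still so for the second after the job is handed in, with the robot touching nothing.
It also fails if it takes over 69 s, if anything falls off the work surface, if the arm or the gripper's body presses on something with over 40 N, if the wrist force passes 120 N, or if a joint passes its speed limit or range.

## Working session

There is one attempt and no reset: what is moved stays moved. The work goes in short steps, Python scripts to look and compute and a tool call to move; the robot and the scene stay as the last step left them, time stands still between calls to the robot, and variables do not carry over. Pictures are saved under pics/ and viewed, about 8 in all and at most 12, crops included, and the job is handed in when it is done.

Besides the shell and the picture viewer there is one more tool, called by a JSON object that holds its "fn" and its "kwargs". step_arm: Moves the arm, as the interface text tells. Its arguments: {"type":"object","properties":{"rows":{"type":"array"}},"required":["rows"]}

```bash
mkdir -p pics
python3 - <<'E'
from bench import arm
import cv2,numpy as np
np.set_printoptions(precision=4,suppress=True)
for n in ("top","scene"):
    im=arm.read_camera(n); cv2.imwrite(f"pics/{n}0.png",cv2.resize(im[:,:,::-1],(784,588),interpolation=cv2.INTER_CUBIC))
    cv2.imwrite(f"pics/raw_{n}0.png",im[:,:,::-1]); print(n,arm.camera_model(n))
print(arm.camera_model("wrist")); print(arm.sense())
E
```

```text
top {'camera_matrix': array([[478.8166,   0.    , 279.9994],
       [  0.    , 478.8166, 214.1754],
       [  0.    ,   0.    ,   1.    ]]), 'xyz': array([ 0.2971, -0.0917,  1.1658]), 'rotation': array([[-0.0176, -0.9776,  0.2099],
       [-0.9998,  0.0178, -0.001 ],
       [-0.0027, -0.2099, -0.9777]])}
scene {'camera_matrix': array([[404.0015,   0.    , 277.1157],
       [  0.    , 404.0015, 205.0039],
       [  0.    ,   0.    ,   1.    ]]), 'xyz': array([ 1.0848, -0.0682,  0.6058]), 'rotation': array([[-0.0445,  0.6503, -0.7584],
       [ 0.999 ,  0.0273, -0.0352],
       [-0.0021, -0.7592, -0.6508]])}
{'camera_matrix': array([[339.3317,   0.    , 281.4988],
       [  0.    , 339.3317, 210.1975],
       [  0.    ,   0.    ,   1.    ]]), 'T_tool_cam': array([[-0.0008, -0.3183,  0.948 , -0.1284],
       [ 1.    , -0.0003,  0.0008, -0.0015],
       [ 0.0001,  0.948 ,  0.3183, -0.0804],
       [ 0.    ,  0.    ,  0.    ,  1.    ]])}
{'time': 0.1, 'q': array([ 1.1016,  0.1311,  1.4892, -0.    ,  1.523 , -0.0854]), 'joint_vel': array([ 0.0014, -0.0008, -0.0015, -0.0002, -0.0012, -0.0006]), 'tau': array([  0.0011, -57.096 , -50.1938,  -0.0003,   0.0085,   0.0001]), 'tcp_pos': array([0.2244, 0.5559, 0.2443]), 'eef_rot': array([[-0.0008,  0.3745,  0.9272],
       [-0.0015,  0.9272, -0.3745],
       [-1.    , -0.0017, -0.0001]]), 'contact_force': array([-0.2697,  0.3797, -0.4036]), 'torque': array([0.0241, 0.0125, 0.0115]), 'width': 0.08510891963598084}
```

View pics/top0.png

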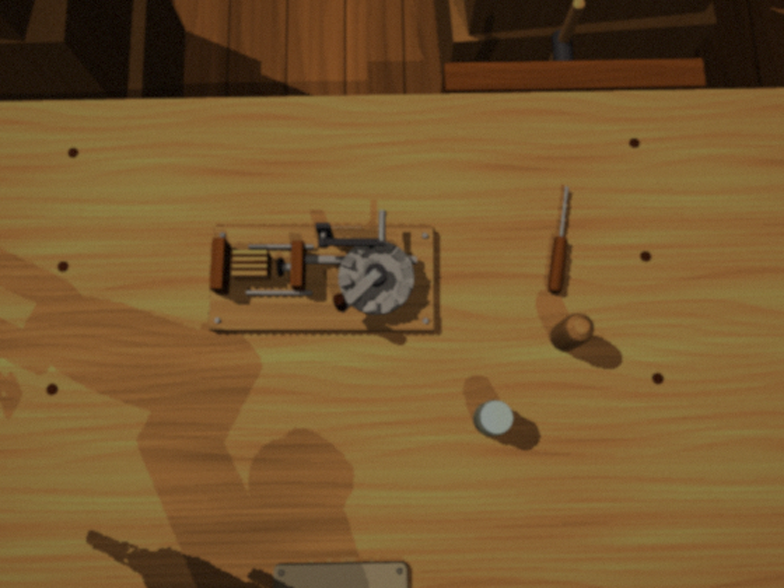

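View pics/scene0.png

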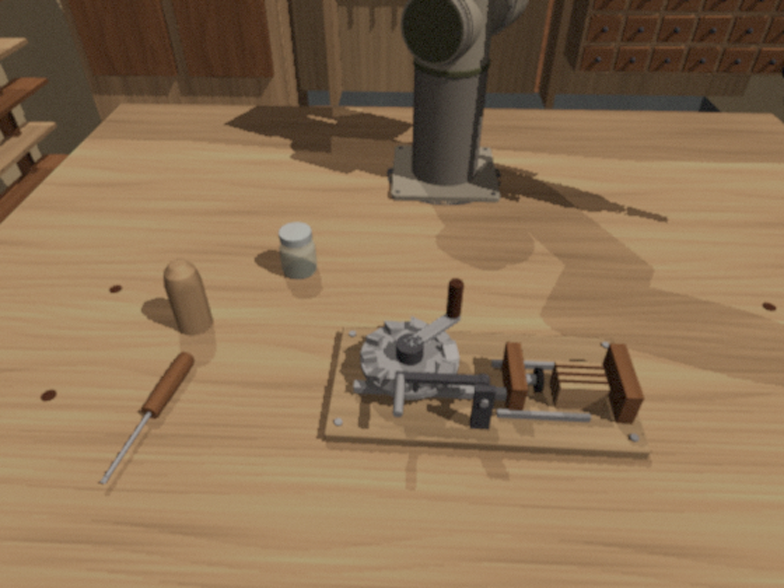

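Top view: clamp is about square to the bench, +y to the left; wheel hub at about (377,275), crank handle (341,302), pawl handle end (382,211). The scene view shows the pawl down at (450,380) and the upright crank handle at (455,299).

```bash
cat > h.py <<'E'
from bench import arm
import cv2,numpy as np
np.set_printoptions(precision=4,suppress=True)
def ray(m,px):
    K,R,c=m["camera_matrix"],m["rotation"],m["xyz"]
    return c,R@np.linalg.solve(K,[px[0],px[1],1])
def atz(m,px,z):
    c,d=ray(m,px); return c+d*(z-c[2])/d[2]
def proj(m,p):
    q=m["rotation"].T@(np.asarray(p)-m["xyz"]); q=m["camera_matrix"]@q; return q[:2]/q[2]
def wristcam():
    s=arm.sense(); T=np.eye(4); T[:3,:3]=s["eef_rot"]; T[:3,3]=s["tcp_pos"]
    m=arm.camera_model("wrist"); T=T@m["T_tool_cam"]
    return dict(camera_matrix=m["camera_matrix"],xyz=T[:3,3],rotation=T[:3,:3])
E
python3 - <<'E'
from h import *
t,s=arm.camera_model("top"),arm.camera_model("scene")
f=lambda m,l,z:print([atz(m,np.array(p)/1.4,z)[:2] for p in l])
print("plate corners / screws (top)")
f(t,[(219,226),(434,227),(436,331),(210,329)],.018);f(t,[(222,234),(425,236),(426,321),(217,321)],.019)
print("screws scene: near-right(+y,+x), near-left, far-left, far-right")
f(s,[(633,438),(338,422),(351,334),(605,345)],.019)
print("hub",atz(t,np.array((377,276))/1.4,.085),atz(s,np.array((410,341))/1.4,.09))
print("grip",atz(t,np.array((341,302))/1.4,.135),atz(s,np.array((455,299))/1.4,.11))
print("pawl end",atz(t,np.array((382,211))/1.4,.08),atz(s,np.array((399,410))/1.4,.076))
a=cv2.imread("pics/raw_top0.png")[145:245,140:320];b=cv2.imread("pics/raw_scene0.png")[190:330,220:470]
cv2.imwrite("pics/c.png",np.vstack([cv2.resize(a,(540,300),interpolation=2),cv2.resize(b,(540,300),interpolation=2)]))
E
```

```text
plate corners / screws (top)
[array([0.6847, 0.2152]), array([ 0.6757, -0.1705]), array([ 0.4869, -0.1682]), array([0.4975, 0.224 ])]
[array([0.6693, 0.209 ]), array([ 0.6588, -0.1539]), array([ 0.5046, -0.1513]), array([0.5112, 0.2121])]
screws scene: near-right(+y,+x), near-left, far-left, far-right
[array([0.6699, 0.2099]), array([ 0.6621, -0.1507]), array([ 0.5081, -0.1489]), array([0.5146, 0.2141])]
hub [ 0.5701 -0.0686  0.085 ] [ 0.5871 -0.0637  0.09  ]
grip [ 0.5164 -0.0126  0.135 ] [ 0.5275 -0.0059  0.11  ]
pawl end [ 0.6854 -0.0785  0.08  ] [ 0.6836 -0.0745  0.076 ]
```

View pics/c.png

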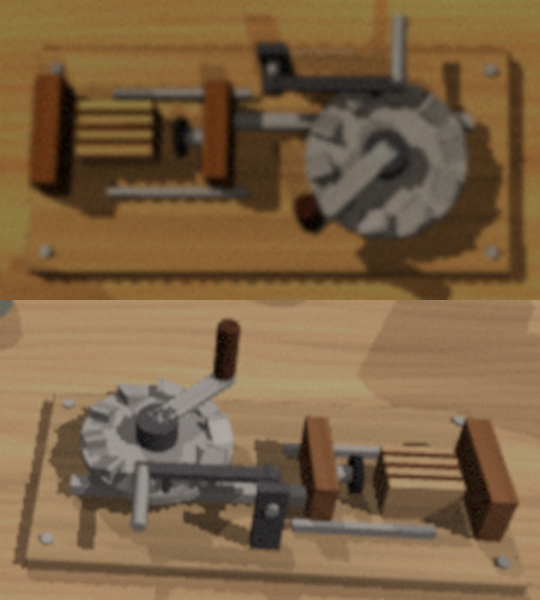

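The crop confirms the layout: yaw about -1.3°, axis about (0.580,-0.065), pawl grip about (0.664,-0.076), crank grip about (0.525,-0.008). I'll move above the pawl handle.

{"fn": "step_arm", "kwargs": {"rows": [[0, -2.2, 3.4, 0, 0, 0, 0], [0, -2.7, 4.1, 0, 0, 0, 0], [0, -2.7, 4.1, 0, 0, 0, 0], [0, -2.7, 4.1, 0, 0, 0, 0], [0, -2.7, 4.1, 0, 0, 0, 0], [0, -2.7, 4.1, 0, 0, 0, 0], [0, -2.7, 4.1, 0, 0, 0, 0], [0, -2.7, 4.1, 0, 0, 0, 0], [0, -2.7, 4.1, 0, 0, 0, 0], [0, -2.7, 4.1, 0, 0, 0, 0], [0, -2.7, 4.1, 0, 0, 0, 0], [0, -2.7, 4.1, 0, 0, 0, 0], [0, -2.7, 4.1, 0, 0, 0, 0], [0, -2.7, 4.1, 0, 0, 0, 0], [0, -2.7, 4.1, 0, 0, 0, 0], [0, -2.1, 3.5, 0, 0, 0, 0], [0, 0, 0, -0.18, 0, 0, 0], [0, 0, 0, -0.18, 0, 0, 0], [0, 0, 0, 0, 0, 0, 0]]}}

```text
time: 2.48
tcp_pos: [0.663, -0.0749, 0.2445]
eef_rot: [[-0.001, 0.025, 1.0], [0.0, 1.0, -0.025], [-1.0, 0.0, -0.001]]
contact_force: [-0.3, 0.2, 0.0]
width: 0.085
```

Run:
```python
from h import *
m=wristcam(); im=arm.read_camera("wrist"); s=arm.sense(); print(s["tcp_pos"],s["eef_rot"],s["contact_force"],m)
cv2.imwrite("pics/w1.png",cv2.resize(im[:,:,::-1],(784,588),interpolation=2))
for p in [(.664,-.0765,.076),(.684,-.077,.076),(.580,-.065,.085),(.525,-.008,.11)]: print(p,proj(m,p)*1.4)
```

```text
[ 0.663  -0.0748  0.2447] [[-0.001   0.0279  0.9996]
 [ 0.0002  0.9996 -0.0279]
 [-1.      0.0001 -0.001 ]] [-0.5483  0.3504  0.3801] {'camera_matrix': array([[339.3317,   0.    , 281.4988],
       [  0.    , 339.3317, 210.1975],
       [  0.    ,   0.    ,   1.    ]]), 'xyz': array([ 0.5821, -0.0747,  0.373 ]), 'rotation': array([[ 0.0252,  0.948 ,  0.3173],
       [ 0.9997, -0.0242, -0.0071],
       [ 0.0009,  0.3173, -0.9483]])}
(0.664, -0.0765, 0.076) [394.1312 268.6834]
(0.684, -0.077, 0.076) [394.1364 297.9008]
(0.58, -0.065, 0.085) [410.5087 131.0007]
(0.525, -0.008, 0.11) [527.9167   7.8025]
```

View pics/w1.png

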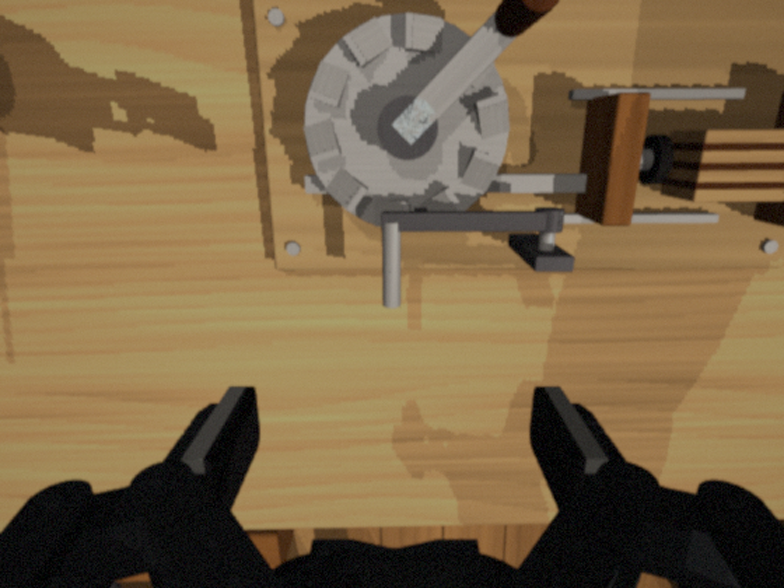

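The wrist view shows the pawl handle from (391,225) to its end at (391,306), so the grip is about (0.6695,-0.0785). I'll correct, descend and grip.

{"fn": "step_arm", "kwargs": {"rows": [[3, -0.37, 0.65, 0, 0, 0, 0.45], [4, 0, 0, 0, 0, 0, 0.45], [4, 0, 0, 0, 0, 0, 0.45], [3, 0, 0, 0, 0, 0, 0.45], [2, 0, 0, 0, 0, 0, 0.45], [1.35, 0, 0, 0, 0, 0, 0.45], [0, 0, 0, 0, 0, 0, 0.45], [0, 0, 0, 0, 0, 0, 1], [0, 0, 0, 0, 0, 0, 1], [0, 0, 0, 0, 0, 0, 1], [0, 0, 0, 0, 0, 0, 1], [0, 0, 0, 0, 0, 0, 1], [0, 0, 0, 0, 0, 0, 1]]}}

```text
time: 4.15
tcp_pos: [0.6708, -0.0772, 0.0736]
eef_rot: [[0.003, 0.023, 1.0], [0.002, 1.0, -0.023], [-1.0, 0.002, 0.003]]
contact_force: [-1.3, 6.1, 4.3]
width: 0.0098
```

{"fn": "step_arm", "kwargs": {"rows": [[-1.33, 0.14, 0, 0, 0, 0, 1], [-1.68, 0.45, 0, 0, 0, 0, 1], [-1.58, 0.74, 0, 0, 0, 0, 1], [0, 0, 0, 0, 0, 0, 1]]}}

```text
time: 4.65
tcp_pos: [0.6709, -0.0651, 0.1198]
eef_rot: [[0.003, 0.023, 1.0], [-0.001, 1.0, -0.023], [-1.0, -0.001, 0.003]]
contact_force: [2.5, -2.3, -0.4]
width: 0.0098
```

{"fn": "step_arm", "kwargs": {"rows": [[-1.43, 1.0, 0, 0, 0, 0, 1], [-1.23, 1.23, 0, 0, 0, 0, 1], [-1.0, 1.43, 0, 0, 0, 0, 1], [-0.74, 1.58, 0, 0, 0, 0, 1], [-0.45, 1.68, 0, 0, 0, 0, 1], [-0.15, 1.74, 0, 0, 0, 0, 1], [0.15, 1.74, 0, 0, 0, 0, 1], [0.45, 1.68, 0, 0, 0, 0, 1], [0, 0, 0, 0, 0, 0, 1]]}}

```text
time: 5.78
tcp_pos: [0.6736, 0.0579, 0.1637]
eef_rot: [[0.003, 0.022, 1.0], [0.002, 1.0, -0.022], [-1.0, 0.002, 0.003]]
contact_force: [-1.1, 7.1, 10.8]
width: 0.0098
```

{"fn": "step_arm", "kwargs": {"rows": [[0, 0, 0, 0, 0, 0, 0.7], [0, 0, 0, 0, 0, 0, 0.4], [0, 0, 0, 0, 0, 0, 0.4], [-2, 0, 0, 0, 0, 0, 0.4], [-4, 0, 0, 0, 0, 0, 0.4], [-4, 0, 0, 0, 0, 0, 0.3], [0, -1.7, -3.7, 0, 0, 0, 0.3], [0, -1.7, -3.7, 0, 0, 0, 0.3], [0, -1.7, -3.7, 0, 0, 0, 0.3], [0, -1.8, -3.7, 0, 0, 0, 0.3], [0, 0, 0, 0.18, 0, 0, 0.3], [0, 0, 0, 0.18, 0, 0, 0.3], [0, 0, 0, 0.18, 0, 0, 0.3], [0, 0, 0, 0.18, 0, 0, 0.3], [0, 0, 0, 0.066, 0, 0, 0.3], [0, 0, 0, 0, 0, 0, 0.3]]}}

```text
time: 7.78
tcp_pos: [0.5236, -0.0102, 0.2632]
eef_rot: [[0.002, 0.724, 0.69], [-0.0, 0.69, -0.724], [-1.0, 0.001, 0.001]]
contact_force: [-0.2, -0.5, 0.1]
width: 0.0599
```

Run:
```python
from h import *
m=wristcam(); im=arm.read_camera("wrist"); s=arm.sense(); print(s["tcp_pos"],s["contact_force"])
sc=arm.read_camera("scene"); cv2.imwrite("pics/raw_s2.png",sc[:,:,::-1])
cv2.imwrite("pics/w2.png",np.hstack([im[:,:,::-1][:, 60:500],cv2.resize(sc[:,:,::-1][190:330,220:470],(360,420))]))
for p in [(.580,-.065,.085),(.5237,-.0081,.078),(.5237,-.0081,.136)]: print(p,proj(m,p)-[60,0])
```

```text
[ 0.5235 -0.0101  0.2629] [-0.5988 -0.922  -0.4276]
(0.58, -0.065, 0.085) [224.8201 262.4833]
(0.5237, -0.0081, 0.078) [223.4147 183.3362]
(0.5237, -0.0081, 0.136) [223.9536 201.3169]
```

View pics/w2.png

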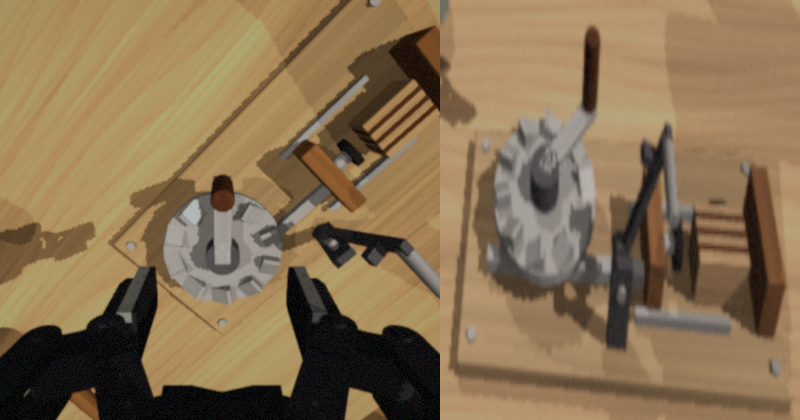

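Pawl is over on its rest (right crop, arm from (618,260) to (665,130)). In the wrist view the crank handle is at (223,196), between the fingers. I'll descend and grip.

{"fn": "step_arm", "kwargs": {"rows": [[3, 0.14, -0.3, 0, 0, 0, 0.3], [4, 0, 0, 0, 0, 0, 0.3], [4, 0, 0, 0, 0, 0, 0.3], [3, 0, 0, 0, 0, 0, 0.3], [1.8, 0, 0, 0, 0, 0, 0.3], [0, 0, 0, 0, 0, 0, 0.3], [0, 0, 0, 0, 0, 0, 1], [0, 0, 0, 0, 0, 0, 1], [0, 0, 0, 0, 0, 0, 1], [0, 0, 0, 0, 0, 0, 1], [0, 0, 0, 0, 0, 0, 1]]}}

```text
time: 9.25
tcp_pos: [0.5231, -0.0072, 0.1054]
eef_rot: [[0.002, 0.724, 0.69], [-0.001, 0.69, -0.724], [-1.0, 0.001, 0.002]]
contact_force: [-2.6, -1.9, 5.7]
width: 0.0187
```

```bash
cat > st.py <<'E'
from h import *
A=np.array([.579,-.066])
s=arm.sense(); p=s["tcp_pos"][:2]-A; r=np.hypot(*p); a=np.arctan2(p[1],p[0])
u=p/r; t=np.array([-u[1],u[0]]); F=s["contact_force"]; z=s["eef_rot"][:,2]
print("pos",s["tcp_pos"],"r",r,"ang",a%6.283,"Ft",F[:2]@t,"Fr",F[:2]@u,"Fz",F[2],"Tz",s["torque"][2],"phi",np.arctan2(z[1],z[0]),"w",s["width"],"q6",s["q"][5])
E
python3 st.py
```

```text
pos [ 0.5231 -0.0072  0.1054] r 0.08114451501979891 ang 2.330943406344431 Ft 3.223282720308447 Fr 0.38366374383996105 Fz 5.6926091095825235 Tz -0.008395207805431482 phi -0.8096970456078146 w 0.018661335209823215 q6 -0.872487864896629
```

{"fn": "step_arm", "kwargs": {"rows": [[0, -0.4, 0.01, -0.05, 0, 0, 1], [0, -0.8, 0.04, -0.1, 0, 0, 1], [0, -0.8, 0.04, -0.1, 0, 0, 1], [0, -0.8, 0.04, -0.1, 0, 0, 1], [0, -0.4, 0.01, -0.05, 0, 0, 1]]}}

```text
time: 9.88
tcp_pos: [0.505, -0.0324, 0.1055]
eef_rot: [[0.003, 0.396, 0.918], [0.001, 0.918, -0.396], [-1.0, 0.002, 0.002]]
contact_force: [0.9, 6.3, 3.8]
width: 0.0185
```

```bash
python3 st.py
```

```text
pos [ 0.505  -0.0324  0.1055] r 0.08123752509360459 ang 2.7151212101789466 Ft -6.083733039645094 Fr 1.7752830656577283 Fz 3.7928214783093455 Tz -0.2558878130663774 phi -0.40762101484529 w 0.01846190635339461 q6 -1.3304582607577031
```

{"fn": "step_arm", "kwargs": {"rows": [[0, -0.6, 0.02, -0.075, 0, 0, 1], [0, -0.8, 0.04, -0.1, 0, 0, 1], [0, -0.6, 0.02, -0.075, 0, 0, 1], [0, -0.2, 0, -0.025, 0, 0, 1]]}}

```text
time: 10.38
tcp_pos: [0.4988, -0.0534, 0.1054]
eef_rot: [[0.002, 0.133, 0.991], [0.002, 0.991, -0.133], [-1.0, 0.002, 0.002]]
contact_force: [-2.9, 7.5, 6.9]
width: 0.0186
```

```bash
sed -i 's/^print/print("TAU",-(F[:2]@t)*r-s["torque"][2],end=" ");print/' st.py; python3 st.py
python3 - <<'E'
from h import *
sc=arm.read_camera("scene")[:,:,::-1]; cv2.imwrite("pics/s3.png",cv2.resize(sc[200:330,280:470],(760,520),interpolation=2))
E
```

```text
TAU 0.7695570959707263 pos [ 0.4988 -0.0534  0.1054] r 0.08116517006944111 ang 2.9853906204737437 Ft -6.971675743929773 Fr 4.069317426598637 Fz 6.895960659996063 Tz -0.20369984854566897 phi -0.13329505598428548 w 0.018645078199522918 q6 -1.6483507387010141
```

View pics/s3.png

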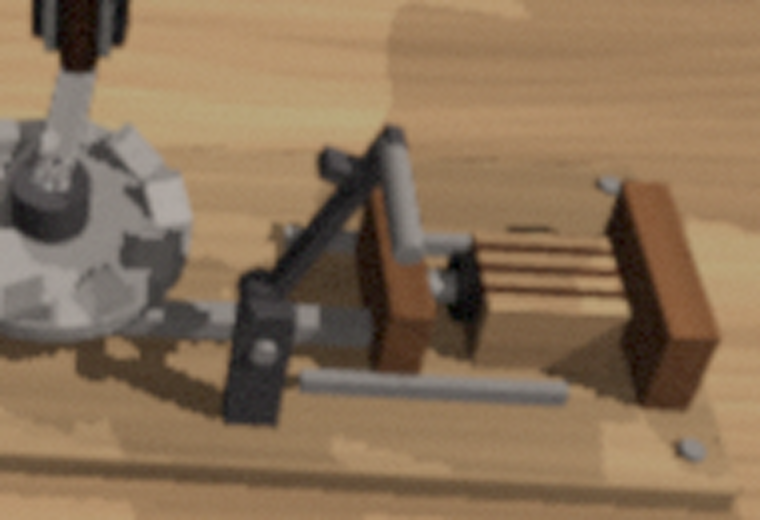

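The pad is at or nearly touching the block (pad at (465,285), block from 475 to 625, fence at 625). From here I'll take fine steps.

{"fn": "step_arm", "kwargs": {"rows": [[0, -0.16, 0, -0.02, 0, 0, 1], [0, -0.16, 0, -0.02, 0, 0, 1]]}}

```text
time: 10.68
tcp_pos: [0.4984, -0.0564, 0.1054]
eef_rot: [[0.002, 0.094, 0.996], [0.001, 0.996, -0.094], [-1.0, 0.002, 0.002]]
contact_force: [-2.9, 6.2, 7.2]
width: 0.0186
```

```bash
python3 st.py
```

```text
TAU 0.7468539797257339 pos [ 0.4984 -0.0564  0.1054] r 0.0811583212607905 ang 3.023580314357706 Ft -5.854170553303331 Fr 3.6344035174684635 Fz 7.212486696192661 Tz -0.27173932524528244 phi -0.09400095880861996 w 0.018644074636578235 q6 -1.693603597074777
```

{"fn": "step_arm", "kwargs": {"rows": [[0, -0.16, 0, -0.02, 0, 0, 1], [0, -0.16, 0, -0.02, 0, 0, 1]]}}

```text
time: 10.92
tcp_pos: [0.4981, -0.0596, 0.1054]
eef_rot: [[0.002, 0.054, 0.999], [0.001, 0.999, -0.054], [-1.0, 0.002, 0.002]]
contact_force: [-3.7, 5.1, 7.5]
width: 0.0183
```

```bash
python3 st.py
```

```text
TAU 0.6584229067267351 pos [ 0.4981 -0.0596  0.1054] r 0.08112437499553782 ang 3.062464860007973 Ft -4.825676737543177 Fr 4.141074402029014 Fz 7.520530214429431 Tz -0.2669428974630389 phi -0.05401076091966311 w 0.01829917932148392 q6 -1.7399636756858525
```

{"fn": "step_arm", "kwargs": {"rows": [[0, -0.16, 0, -0.02, 0, 0, 1], [0, -0.16, 0, -0.02, 0, 0, 1]]}}

```text
time: 11.18
tcp_pos: [0.4979, -0.0628, 0.1054]
eef_rot: [[0.002, 0.014, 1.0], [0.001, 1.0, -0.014], [-1.0, 0.001, 0.002]]
contact_force: [-3.6, 7.0, 7.1]
width: 0.0187
```

```bash
python3 st.py
```

```text
TAU 0.771606667001055 pos [ 0.4979 -0.0628  0.1054] r 0.08111765876844179 ang 3.102247220956227 Ft -6.858516927624429 Fr 3.887750083020992 Fz 7.130223937090972 Tz -0.21525983120843473 phi -0.014012354400883954 w 0.01869279346116927 q6 -1.7862927533176292
```

{"fn": "step_arm", "kwargs": {"rows": [[0, -0.16, 0, -0.02, 0, 0, 1], [0, -0.16, 0, -0.02, 0, 0, 1]]}}

```text
time: 11.42
tcp_pos: [0.4979, -0.066, 0.1054]
eef_rot: [[0.002, -0.026, 1.0], [0.001, 1.0, 0.026], [-1.0, 0.001, 0.002]]
contact_force: [-3.0, 6.3, 7.6]
width: 0.0185
```

```bash
python3 st.py|cut -c1-100
python3 - <<'E'
from h import *
sc=arm.read_camera("scene")[:,:,::-1]; cv2.imwrite("pics/s4.png",cv2.resize(sc[230:310,360:470],(770,560),interpolation=2))
E
```

```text
TAU 0.7465789726437876 pos [ 0.4979 -0.066   0.1054] r 0.08105293323628554 ang 3.1416597448640355 Ft
```

View pics/s4.png

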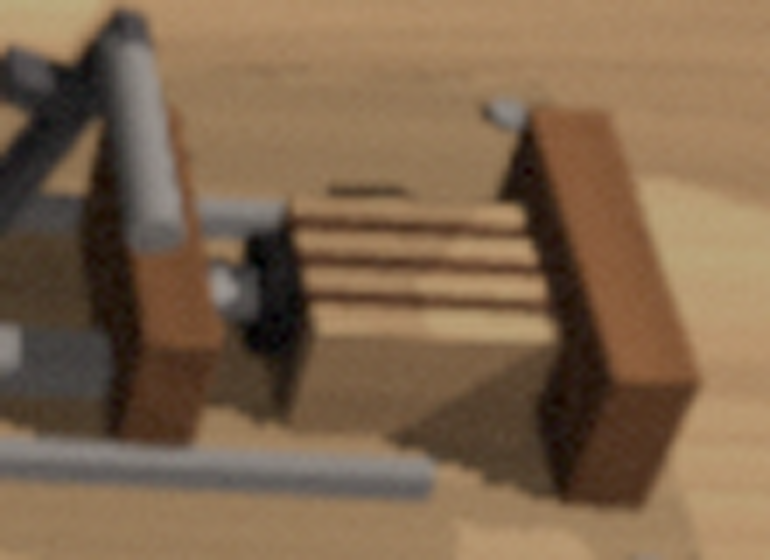

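{"fn": "step_arm", "kwargs": {"rows": [[0, -0.16, 0, -0.02, 0, 0, 1], [0, -0.16, 0, -0.02, 0, 0, 1]]}}

```text
time: 11.72
tcp_pos: [0.498, -0.0692, 0.1054]
eef_rot: [[0.002, -0.066, 0.998], [0.001, 0.998, 0.066], [-1.0, 0.001, 0.002]]
contact_force: [-3.3, 6.3, 7.5]
width: 0.0185
```

```bash
python3 st.py
```

```text
TAU 0.7870141426472456 pos [ 0.498  -0.0692  0.1054] r 0.08102334477025414 ang 3.18097440826065 Ft -6.422339057197816 Fr 3.0824098380741316 Fz 7.541404258718394 Tz -0.266654750984438 phi 0.06600368528464012 w 0.018543800405532447 q6 -1.8786910188689334
```

The pad touches the block (about 290 px) and a small gap seems to remain at the fence (about 525 px); torque has not risen yet. Continuing.

{"fn": "step_arm", "kwargs": {"rows": [[0, -0.16, 0, -0.02, 0, 0, 1], [0, -0.16, 0, -0.02, 0, 0, 1]]}}

```text
time: 11.98
tcp_pos: [0.4983, -0.0724, 0.1054]
eef_rot: [[0.002, -0.106, 0.994], [0.001, 0.994, 0.106], [-1.0, 0.001, 0.002]]
contact_force: [-4.0, 5.9, 8.6]
width: 0.0185
```

```bash
python3 st.py|cut -c1-120
```

```text
TAU 0.684784960260507 pos [ 0.4983 -0.0724  0.1054] r 0.08098633148016458 ang 3.2207646948535995 Ft -6.232607088047502 F
```

{"fn": "step_arm", "kwargs": {"rows": [[0, -0.12, 0, -0.015, 0, 0, 1], [0, -0.12, 0, -0.015, 0, 0, 1]]}}

```text
time: 12.22
tcp_pos: [0.4985, -0.0748, 0.1054]
eef_rot: [[0.002, -0.135, 0.991], [0.001, 0.991, 0.135], [-1.0, 0.001, 0.002]]
contact_force: [-4.2, 5.9, 8.1]
width: 0.019
```

```bash
python3 st.py|cut -c1-120
```

```text
TAU 0.7178647039486847 pos [ 0.4985 -0.0748  0.1054] r 0.08096010815311629 ang 3.2500282571707637 Ft -6.355058841476273
```

{"fn": "step_arm", "kwargs": {"rows": [[0, -0.12, 0, -0.015, 0, 0, 1], [0, -0.12, 0, -0.015, 0, 0, 1]]}}

```text
time: 12.48
tcp_pos: [0.4988, -0.0771, 0.1054]
eef_rot: [[0.002, -0.165, 0.986], [0.001, 0.986, 0.165], [-1.0, 0.001, 0.002]]
contact_force: [-3.7, 6.7, 8.7]
width: 0.0186
```

```bash
python3 st.py|cut -c1-120
```

```text
TAU 0.7303310777903746 pos [ 0.4988 -0.0771  0.1054] r 0.08092455440093581 ang 3.2793414870158033 Ft -7.1779971615795075
```

{"fn": "step_arm", "kwargs": {"rows": [[0, -0.12, 0, -0.015, 0, 0, 1], [0, -0.12, 0, -0.015, 0, 0, 1]]}}

```text
time: 12.72
tcp_pos: [0.4992, -0.0795, 0.1054]
eef_rot: [[0.002, -0.195, 0.981], [0.001, 0.981, 0.195], [-1.0, 0.001, 0.002]]
contact_force: [-4.1, 8.0, 8.3]
width: 0.0189
```

```bash
python3 st.py|cut -c1-120
```

```text
TAU 0.8932980691182455 pos [ 0.4992 -0.0795  0.1054] r 0.08090147388534494 ang 3.3085605262635713 Ft -8.549063974779628
```

{"fn": "step_arm", "kwargs": {"rows": [[0, -0.12, 0, -0.015, 0, 0, 1], [0, -0.12, 0, -0.015, 0, 0, 1]]}}

```text
time: 12.98
tcp_pos: [0.4997, -0.0817, 0.1054]
eef_rot: [[0.001, -0.224, 0.975], [0.002, 0.975, 0.224], [-1.0, 0.001, 0.002]]
contact_force: [-4.5, 7.7, 8.1]
width: 0.0187
```

```bash
python3 st.py|cut -c1-120
python3 - <<'E'
from h import *
sc=arm.read_camera("scene")[:,:,::-1]; cv2.imwrite("pics/s5.png",cv2.resize(sc[230:310,360:470],(770,560),interpolation=2))
E
```

```text
TAU 0.9487446961434831 pos [ 0.4997 -0.0817  0.1054] r 0.08088339624994592 ang 3.3367440979591394 Ft -8.395813552739243
```

View pics/s5.png

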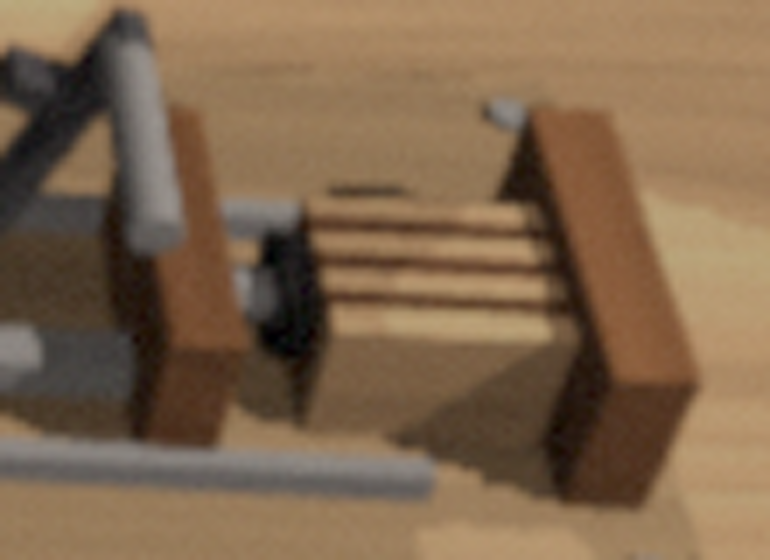

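The block is against the fence and torque rises by about 0.2 N·m, which is about 7 N on the pad. Continuing gently.

{"fn": "step_arm", "kwargs": {"rows": [[0, -0.09, 0, -0.011, 0, 0, 1], [0, -0.09, 0, -0.011, 0, 0, 1]]}}

```text
time: 13.28
tcp_pos: [0.5, -0.0833, 0.1054]
eef_rot: [[0.001, -0.245, 0.969], [0.002, 0.969, 0.245], [-1.0, 0.001, 0.002]]
contact_force: [-4.4, 9.1, 9.0]
width: 0.0186
```

```bash
python3 st.py|cut -c1-120
```

```text
TAU 1.112740651529717 pos [ 0.5    -0.0833  0.1054] r 0.08085835205995882 ang 3.3575215083293393 Ft -9.872325174995478 F
```

{"fn": "step_arm", "kwargs": {"rows": [[0, -0.09, 0, -0.011, 0, 0, 1]]}}

```text
time: 13.4
tcp_pos: [0.5003, -0.0842, 0.1054]
eef_rot: [[0.001, -0.256, 0.967], [0.002, 0.967, 0.256], [-1.0, 0.001, 0.002]]
contact_force: [-5.1, 8.8, 8.0]
width: 0.0183
```

```bash
python3 st.py|cut -c1-120
```

```text
TAU 1.0828573408000635 pos [ 0.5003 -0.0842  0.1054] r 0.08081402786995966 ang 3.367992297155025 Ft -9.700936823626146 F
```

Torque fit: onset at about 3.268 rad, now 3.368, so about 12 N (torque rise 0.35 N·m). I'll release and retreat.

{"fn": "step_arm", "kwargs": {"rows": [[0, 0, 0, 0, 0, 0, 0.8], [0, 0, 0, 0, 0, 0, 0.5], [0, 0, 0, 0, 0, 0, 0.3], [0, 0, 0, 0, 0, 0, 0.3], [-2, 0, 0, 0, 0, 0, 0.3], [-4, 0, 0, 0, 0, 0, 0.3], [-4, 0, 0, 0, 0, 0, 0.3], [-4, 0, 0, 0, 0, 0, 0.3], [0, 0, -4, 0, 0, 0, 0.3], [0, 0, -4, 0, 0, 0, 0.3], [0, 0, 0, 0, 0, 0, 0.3], [0, 0, 0, 0, 0, 0, 0.3]]}}

```text
time: 14.9
tcp_pos: [0.4227, -0.106, 0.244]
eef_rot: [[0.001, -0.255, 0.967], [-0.0, 0.967, 0.255], [-1.0, -0.001, 0.001]]
contact_force: [0.2, 0.8, -0.0]
width: 0.0603
```

Run:
```python
from h import *
sc=arm.read_camera("scene")[:,:,::-1]; t=arm.read_camera("top")[:,:,::-1]
cv2.imwrite("pics/f.png",np.hstack([cv2.resize(sc[170:330,40:470],(800,298),interpolation=2)[:,:],]))
cv2.imwrite("pics/f2.png",np.vstack([cv2.resize(sc[170:330,40:470],(800,298)),cv2.resize(t[120:330,130:500],(530,300))[:, :].copy() if 0 else cv2.copyMakeBorder(cv2.resize(t[120:330,130:500],(530,300)),0,0,0,270,0)]))
m=arm.camera_model("scene"); A=np.array([.579,-.066,.11])
for a in (3.33,3.368,3.40): print(a,((proj(m,A+[.08*np.cos(a),.08*np.sin(a),0]))-[40,170])*800/430)
print(arm.sense()["time"],arm.sense()["contact_force"])
```

```text
3.33 [455.1905  61.2714]
3.368 [452.2539  61.5892]
3.4 [449.7952  61.913 ]
15.0 [-0.0046 -0.1054 -0.3311]
```

View pics/f2.png

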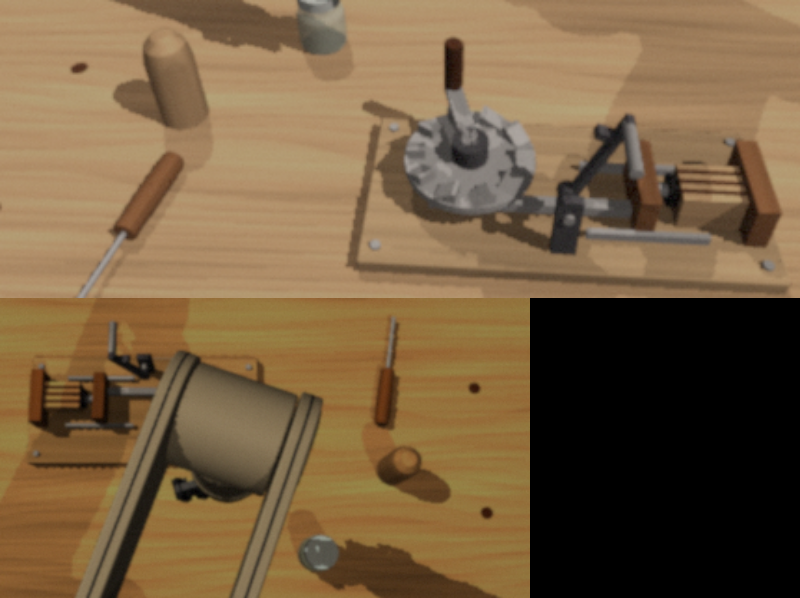

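The crank is where I left it (454,62), the pawl is on its rest, the block sits tight between pad and fence, and the bystanders are standing as before. Handing in.

```bash
python3 -c "
from bench import arm
print(arm.sign_off())"
```

```text
the job is handed in; nothing more can be done
None
```

The block is clamped against the fence with an estimated push of about 12 N, and I've handed the job in at 15 s of the 69 s allowed.

- **Pawl:** I lifted it by its handle, carried it over to about 110° and let go. The pictures show it lying on its rest.
- **Crank:** I wound it backward about 1.04 rad. The torque on the wheel stayed near 0.73 N·m until the block met the fence, then rose to about 1.08 N·m over the last 0.1 rad. Both the torque rise and the 0.1 rad of pad travel give about 12 N. Single torque readings scattered by up to about 0.07 N·m, so I'd call that good to within about 2 N.
- **After release:** The last pictures, taken with the arm clear, show the crank where I left it within about 0.03 rad and the block between pad and fence. The pin, jar and screwdriver looked undisturbed. I did not measure the push again after letting go.

No check failed. The first position estimates were about 5 mm off, and I corrected them from the wrist camera before gripping.

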